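# Feel for the cassette clamp that still grips

## Robot

A 6-joint arm with a two-finger parallel gripper is mounted at the origin on a cart in front of the work surface, level with it; the furniture and walls round the work are solid. World frame = base frame: x ahead of the robot, y to its left, z up, the work surface at z = 0. Lengths are in m, angles in rad, forces in N, time in s.
With the tool pointing down it reaches from about 0.35 to 0.975 m from the base axis. Payload 4.9 kg.
Tool frame: the origin (TCP) lies between the finger pads; the fingertips stand 14 mm ahead of it and the grasp point (between the pads) lies 5 mm behind it (manip.finger_overhang is the distance from the TCP to the fingertips, in m); z points along the fingers, y is the line along which they close (so a half turn about z gives the same grasp; the last joint's range is limited). The gripper opens to 85 mm and grips with 20 to 120 N. Pads are 22 mm wide; open, the fingers measure 114 mm over their backs; the gripper's body (76 mm by 85 mm) begins 54 mm behind the grasp point. The pads swing forward as they close: fully open they stand 13 mm farther back than shut.
Start: joints at [-1.251, 0.053, 1.613, -0, 1.476, -0.119], TCP at [0.266, -0.566, 0.245] pointing down, gripper open.
Joint ranges: [-3.01, 3.01], [-1.01, 2.22], [0.06, 2.58], [-1.02, 4.17], [0.09, 2.62], [-3.14, 3.14]. Speed limits (rad/s): [2.57, 2.57, 3.14, 3.14, 3.14, 3.14].

## Interface

Orientations are given as a unit quaternion [w, x, y, z].
In Python, from plant import manip, grab_frame gives the robot as it stands.
- The arm moves only by the tool servo_tool, never from a script. Its argument "deltas" is a list that holds one entry, the list of rows, each a list of 5 numbers: the opening in per cent of the stroke, from 0 (shut) to 100 (fully open), then the shift along the world's x, y, z in m, then the turn about the world's z in degrees. A call has exactly 8 rows; each row shifts and turns the commanded pose from where the row before left it; what a row does not reach is not made up. A row lasts 1/10 s, in which the tool goes at most 50 mm and 8.59 degrees, less where a joint would pass 70% of its speed; a pose out of reach is approached as far as the arm can. A call is refused whole if a number of a shift passes 0.05 or a number of a turn 8.59, either way. A call with a gripper value outside its range is refused whole. The fingers move at their own pace and stop on an object; the grip force is fixed at half the most. Time passes only in rows, so rows that do not move let the fingers close, or fill a call up. It gives the time, the measured TCP pose, the force, the opening and the grip force at its end, in the units of the state.
- manip.state(): the state, without advancing time (a new reading comes with each control period).
- grab_frame(name): name is "side" or "top"; returns a dict with "pixels" (420x560x3 uint8, red, green, blue), "z_map" (420x560 float32, m along the optical axis (not along the pixel's ray), 0 where there is no reading), "fx", "fy", "cx", "cy" (pixels), "dist" ([k1, k2, p1, p2, k3] as OpenCV has them; the pictures are not rectified), "rvec" (rotation vector, rad) and "tvec" (3), from world to camera coordinates, as OpenCV has them. Camera axes: x right, y down, z forward; pixel columns grow to the right and rows downward; lengths in m; the calibration is good to about 2 mm. A picture is of the moment at which its call begins.
- manip.job_done(): hands the job in; it is judged then, once.
The state is a dict: "time": time; "joint_pos": joint angles; "joint_vel": joint speeds; "joint_efforts": joint torques, N m; "tool_pos": TCP position; "tool_rot": TCP orientation; "contact_force": force on the tool from outside, world axes, zero at the start; "ft_torque": the same for the moment, N m; "gripper_width": opening from 0.0 (shut) to 1.0 (fully open); "grasp_force": force on a finger pad.
Only numpy, scipy, OpenCV 4.12 (cv2) and the standard library are available. Lean on these libraries where they do the work, as an engineer would, in place of code of your own. Each camera call takes 0.05 s, during which the arm holds its last target. There are 200 camera calls.

## Task

Two cassette clamps stand on the bench; one has a gap narrower than the feeler blade and sprung jaws that drag on it, the other has gone slack and its gap is visibly too wide. Lift the yellow-handled feeler out of its grey holder and slide its blade straight down into the gap of the clamp that drags, pressing until its flange sits on the tops of the jaws. Let go and leave it standing upright there.

Things in the scene. Friction and masses are not known exactly. Their poses are not given: they have to be found in the camera images.
- feeler: Feeler: yellow handle (16 mm in x, 30 in y; z +6 to +51 mm) on a dark flange 44x44x6, steel blade below (8 thick in x, 28 wide in y, z 0 to -50, round end). Origin: centre of flange underside; z up; half-turn symmetric. 90 g. Starts upright in a fixed grey block 60x70x55 mm high, flange on its top, blade in a loose slot: pull straight up 55 mm or more to clear. Grip across the 16 mm.
- clamp_firm: Gripping clamp, fixed. Blue base 86x80 mm and end walls (50 high); two aluminium jaws, 64 mm wide, tops 60 up. Slot along y, open ends, 52 deep; gap 5 mm (faces at x +-2.5), lead-in 8 mm wider each side over the top 20 mm. Each jaw springs back along x up to 10 mm (1 to 4 N). Origin: on the bench below the gap's middle; z up. Feeler home: its origin 60 mm above this. Push: 2 to 15 N.
- clamp_slack: The slack clamp, fixed: same make, size, colours and axes, but its jaws stand apart and are stuck, not sprung. Its gap is 16 mm (jaw faces at x +-8 mm), so the blade drops in without drag: not the one to leave the feeler in. Which clamp stands where changes from start to start.
There are look-alikes about, which are no part of the job. What is shaped like the feeler but green or red is not meant.

How it is judged:
On the way, in this order (a step that is already met when the one before it is completed fails the run):
1. the feeler is lifted clear of its holder (height (world z) of feeler above 0.108 m), for 0.1 s.
2. the blade drags between the jaws of the gripping clamp (z of feeler in the frame of clamp_firm between 0.05 and 0.092 m and x of feeler in the frame of clamp_firm between -0.012 and 0.012 m and y of feeler in the frame of clamp_firm between -0.025 and 0.025 m and contact force between feeler and clamp_firm above 1 N), for 0.1 s.
At the end, for the whole second after the job is handed in: Feeler at rest, let go, in the gripping clamp: blade in the gap, flange within 8 mm of the jaw tops (60 mm up), within 12 mm across and 18 mm along the slot of its middle, in line with the slot within 11 degrees, upright within 10 degrees (z of feeler in the frame of clamp_firm between 0.055 and 0.068 m and x of feeler in the frame of clamp_firm between -0.012 and 0.012 m and y of feeler in the frame of clamp_firm between -0.018 and 0.018 m and angle between the x axis of feeler and the x axis of clamp_firm, either way round below 0.2 rad and angle between feeler's own z axis and vertical below 0.18 rad and linear speed of feeler below 0.02 m/s); the robot touches nothing.
It also fails if it takes over 45 s, if anything falls off the work surface, if the arm or the gripper's body presses on something with over 40 N, if the wrist force passes 120 N, or if a joint passes its speed limit or range.

## Working session

There is one attempt and no reset: what is moved stays moved. The work goes in short steps, Python scripts to look and compute and a tool call to move; the robot and the scene stay as the last step left them, time stands still between calls to the robot, and variables do not carry over. Pictures are saved under pics/ and viewed, at most 10 in all, crops included, and the job is handed in when it is done.

Besides the shell and the picture viewer there is one more tool, called after "Request:" as name([rows], argument=value, ...), one row to a line, values as JSON. servo_tool: Moves the arm, as the interface text tells. Its arguments: {"type":"object","properties":{"deltas":{"type":"array"}},"required":["deltas"]}

```bash
mkdir -p pics; cat > h.py <<'E'
import numpy as np, cv2
from plant import manip, grab_frame
def snap(n,fn=None):
    f=grab_frame(n)
    if fn: cv2.imwrite('pics/'+fn,f['pixels'][:,:,::-1])
    return f
def cloud(f):
    K=np.array([[f['fx'],0,f['cx']],[0,f['fy'],f['cy']],[0,0,1]]);h,w=f['z_map'].shape
    u,v=np.meshgrid(np.arange(w),np.arange(h))
    p=cv2.undistortPoints(np.stack([u,v],-1).reshape(-1,1,2).astype(float),K,np.array(f['dist'],float)).reshape(h,w,2)
    z=f['z_map'].astype(float);c=np.dstack([p*z[...,None],z])
    R=cv2.Rodrigues(np.array(f['rvec'],float))[0]
    P=(c-np.array(f['tvec']).ravel())@R
    P[z==0]=np.nan
    return P
E
python3 - <<'E'
from h import *
for n in ('top','side'):
    f=snap(n,n+'1.png'); print(n,f['fx'],f['tvec'],f['rvec'])
print(manip.state())
E
```

```text
top 521.6805867916773 [3.08533044e-04 5.17950858e-01 1.04798910e+00] [ 2.07412896 -2.15260788  0.21542233]
side 542.6164078695439 [0.50435755 0.06296782 1.11504087] [ 0.01941377  2.58854438 -1.73213264]
{'time': 0.1, 'joint_pos': array([-1.25099070e+00,  5.33120341e-02,  1.61417184e+00,  3.43315340e-05,
        1.47601410e+00, -1.19000407e-01]), 'joint_vel': array([ 0.00015359, -0.00168075, -0.00383699,  0.00165106, -0.00081319,
       -0.00092555]), 'joint_efforts': array([-1.66078986e-03, -3.94902813e+01, -3.71365535e+01, -2.29030702e-04,
        3.89813547e-03, -1.18711986e-05]), 'tool_pos': array([ 0.26537223, -0.56526085,  0.24416375]), 'tool_rot': array([-9.49575198e-04,  9.76027468e-01,  2.17645292e-01, -7.84878392e-05]), 'contact_force': array([-0.14552247,  0.2944769 , -0.12025115]), 'ft_torque': array([ 0.01364187, -0.02192242, -0.04353745]), 'grasp_force': 0.0, 'gripper_width': 0.9988285579797735}
```

View pics/top1.png

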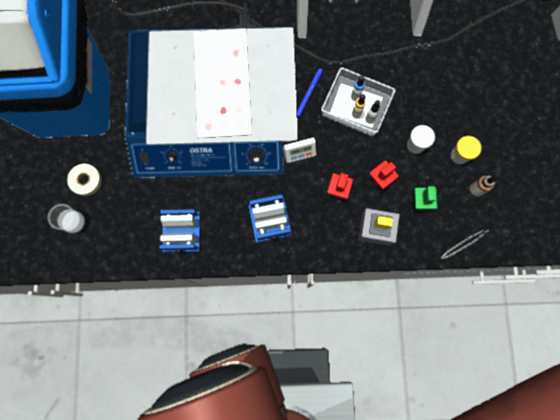

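View pics/side1.png

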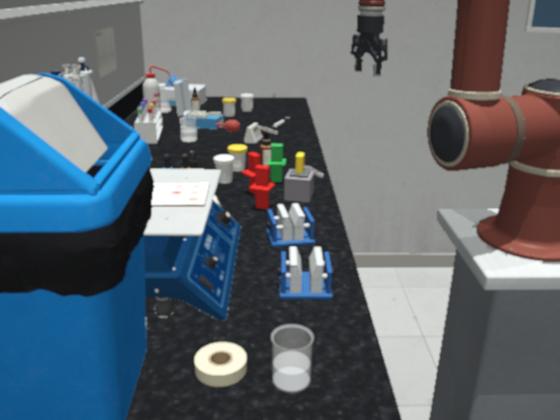

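Top view: the feeler is at about (382,224) in its grey holder. The clamp at (180,230) has a wide gap, so it is the slack one. The clamp at (269,218) has the narrow gap and is slightly turned. Red and green decoys stand nearby.

```bash
cat > m.py <<'E'
from h import *
def box(P,m,name):
    q=P[m]; r=cv2.minAreaRect((q[:,:2]*1000).astype(np.float32))
    print(name,len(q),'c',np.round(r[0],1),'size',np.round(r[1],1),'ang',round(r[2],1),'zmed',np.round(np.median(q[:,2]),4),'med',np.round(np.median(q[:,:2],0)*1000,1))
if __name__=='__main__':
    f=snap('top');P=cloud(f);hsv=cv2.cvtColor(f['pixels'],cv2.COLOR_RGB2HSV);H,S,V=cv2.split(hsv)
    v,u=np.mgrid[:420,:560]; z=P[...,2]
    def w(a,b,c,d): return (u>=a)&(u<b)&(v>=c)&(v<d)
    box(P,w(360,402,205,245)&(H>20)&(H<35)&(S>150)&(z>.08),'yellow')
    box(P,w(355,405,200,248)&(z>.045)&(z<.058),'holder top')
    box(P,w(355,405,200,248)&(z>.0575)&(z<.07),'flange')
    for n,a in (('slack',(152,208,200,258)),('firm',(240,300,188,248))):
        m=w(*a)
        box(P,m&(H>100)&(H<125)&(S>120)&(z>-.005)&(z<.056),n+' blue')
        j=(m&(z>.053)&(z<.07)&(S<80)&(V>150))
        box(P,j,n+' jaws')
        k,l,st,_=cv2.connectedComponentsWithStats(j.astype(np.uint8))
        for i in range(1,k):
            if st[i,4]>30: box(P,l==i,' jaw')
E
python3 m.py
python3 - <<'E'
import cv2
a=cv2.imread('pics/top1.png')
b=cv2.resize(a[180:260,150:310],None,fx=5,fy=5,interpolation=cv2.INTER_CUBIC)
cv2.imwrite('pics/crop1.png',b)
E
```

```text
yellow 126 c [ 467.8 -228.5] size [28.4 15.8] ang 80.7 zmed 0.1038 med [ 466.2 -228.1]
holder top 564 c [ 468.8 -229.8] size [70.4 60.7] ang 77.7 zmed 0.0541 med [ 463.3 -225.6]
flange 267 c [ 469.2 -227.2] size [60.6 56.9] ang 77.5 zmed 0.0603 med [ 460.3 -223.1]
slack blue 839 c [481.9 199.5] size [89.5 99.6] ang 89.2 zmed 0.0096 med [478.  186.2]
slack jaws 384 c [478.3 196. ] size [65.3 52.6] ang 88.8 zmed 0.0589 med [491.8 195.4]
 jaw 201 c [498.1 195.5] size [13.2 65.3] ang 0.2 zmed 0.059 med [497.6 194.2]
 jaw 183 c [458.5 196.4] size [63.6 13.2] ang 88.0 zmed 0.0588 med [457.6 196.1]
firm blue 786 c [502.    2.3] size [99.1 83.9] ang 9.5 zmed 0.014 med [483.1   3.5]
firm jaws 371 c [4.91e+02 3.00e-01] size [54.7 63.8] ang 9.4 zmed 0.0589 med [503.2   1.9]
 jaw 194 c [511.2   3.6] size [13.8 63.8] ang 9.4 zmed 0.0586 med [511.3   4.3]
 jaw 176 c [483.4  -1. ] size [13.  63.6] ang 9.1 zmed 0.0593 med [ 4.827e+02 -2.000e-01]
```

View pics/crop1.png

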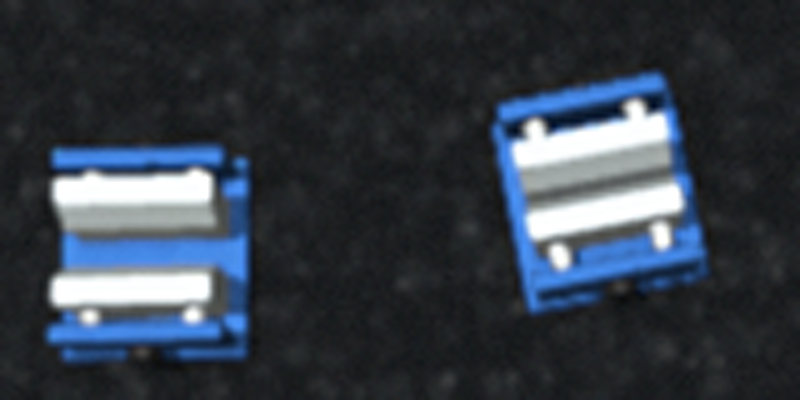

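Crop: the right-hand clamp is narrow, with jaw centres 28 mm apart against about 40 mm for the slack one. So the firm clamp is at (0.497, 0.001) with yaw +9.4°. The feeler is at about (0.468, -0.229) with yaw about -12°. Moving above the feeler and turning +53°.

Request:
servo_tool([
  [[60,0.025,0.042,0,6.6],[60,0.025,0.042,0,6.6],[60,0.025,0.042,0,6.6],[60,0.025,0.042,0,6.6],[60,0.025,0.042,0,6.6],[60,0.025,0.042,0,6.6],[60,0.025,0.042,0,6.6],[60,0.025,0.042,0,6.6]],
])

```text
time: 0.95
tool_pos: [0.466, -0.2278, 0.2451]
tool_rot: [0.0, 0.776, 0.631, 0.0]
contact_force: [-0.3, -0.5, -0.5]
gripper_width: 0.605
grasp_force: 0.0
```

Request:
servo_tool([
  [[60,0.002,-0.001,-0.03,0],[60,0,0,-0.035,0],[60,0,0,-0.035,0],[60,0,0,-0.03,0],[60,0,0,-0.02,0],[60,0,0,-0.012,0],[60,0,0,0,0],[60,0,0,0,0]],
])

```text
time: 1.75
tool_pos: [0.468, -0.2311, 0.0841]
tool_rot: [0.001, 0.777, 0.629, 0.0]
contact_force: [-0.8, -0.5, 0.4]
gripper_width: 0.603
grasp_force: 0.0
```

```bash
python3 - <<'E'
from h import *
f=snap('side');g=snap('top')
a=cv2.resize(f['pixels'][80:220,220:380],None,fx=3.4,fy=3.4);b=cv2.resize(g['pixels'][150:290,320:460],None,fx=3.4,fy=3.4)
b=b[:, :800-min(544,a.shape[1])]
cv2.imwrite('pics/c2.png',np.hstack([a,b])[:,:800,::-1]);print(manip.state()['tool_pos'],manip.state()['contact_force'])
E
```

```text
[ 0.46859589 -0.23150116  0.08508554] [ 0.05412026  0.24259254 -0.16038116]
```

View pics/c2.png

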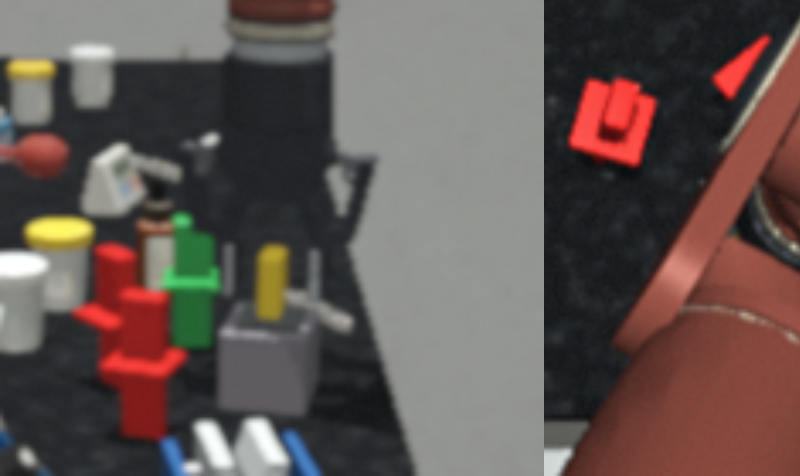

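The side view shows the pads on both sides of the yellow handle, with the tips just above the flange. Closing.

Request:
servo_tool([
  [[60,0,0.002,-0.002,0],[30,0,0,0,0],[0,0,0,0,0],[0,0,0,0,0],[0,0,0,0,0],[0,0,0,0,0],[0,0,0,0,0],[0,0,0,0,0]],
])

```text
time: 2.65
tool_pos: [0.4679, -0.229, 0.0818]
tool_rot: [0.0, 0.777, 0.629, 0.0]
contact_force: [-0.7, -0.3, 4.0]
gripper_width: 0.177
grasp_force: 58.8
```

Request:
servo_tool([
  [[0,0,0,0.01,0],[0,0,0,0.015,0],[0,0,0,0.02,0],[0,0,0,0.02,0],[0,0,0,0.02,0],[0,0,0,0.02,0],[0,0,0,0.015,0],[0,0,0,0,0]],
])

```text
time: 3.45
tool_pos: [0.4685, -0.2296, 0.2047]
tool_rot: [0.002, 0.777, 0.629, 0.001]
contact_force: [1.2, -0.5, -1.1]
gripper_width: 0.18
grasp_force: 59.6
```

Request:
servo_tool([
  [[0,0.004,0.02,0,2],[0,0.004,0.035,0,3.2],[0,0.004,0.04,0,3.2],[0,0.005,0.04,0,3.2],[0,0.004,0.04,0,3.2],[0,0.004,0.035,0,3.2],[0,0.004,0.02,0,3.2],[0,0,0,0,0]],
])

```text
time: 4.25
tool_pos: [0.4958, 0.0034, 0.2001]
tool_rot: [-0.001, 0.647, 0.763, -0.001]
contact_force: [-0.2, -0.7, -1.4]
gripper_width: 0.178
grasp_force: 59.6
```

```bash
python3 - <<'E'
from h import *
from m import box
f=snap('side');g=snap('top')
s=manip.state();print(s['tool_pos'],s['tool_rot'],s['contact_force'])
cv2.imwrite('pics/c3.png',cv2.resize(f['pixels'][80:320,200:400],None,fx=2.4,fy=2.4)[:,:,::-1])
P=cloud(f);H,S,V=cv2.split(cv2.cvtColor(f['pixels'],cv2.COLOR_RGB2HSV));v,u=np.mgrid[:420,:560]
z=P[...,2]
near=(abs(P[...,0]-.5)<.06)&(abs(P[...,1])<.06)
box(P,near&(H>20)&(H<35)&(S>150)&(z>.13),'yellow')
q=P[near&(z>.08)&(z<.17)]
for a in np.arange(.08,.26,.01):
    k=P[near&(z>a)&(z<a+.01)]
    if len(k): print(round(a,2),len(k),np.round(np.percentile(k[:,0],[2,50,98])*1e3,1),np.round(np.percentile(k[:,1],[2,50,98])*1e3,1))
E
```

```text
[0.49590862 0.00121256 0.20041811] [-6.06564628e-04  6.48458864e-01  7.61249022e-01 -8.12401750e-04] [ 0.24727475 -0.30707045 -1.27780164]
yellow 189 c [494.3   8.4] size [27.6 15.8] ang 83.0 zmed 0.2058 med [493.6  16.5]
0.12 22 [489.7 493.7 500.6] [-11.3  13.5  17.8]
0.13 34 [489.9 495.8 500.7] [-10.1  13.5  18.4]
0.14 35 [490.1 495.9 500.8] [-12.9  14.3  18.7]
0.15 33 [488.5 494.3 499.4] [-5.3 14.2 17.9]
0.16 30 [488.6 493.5 499.4] [-3.1 15.3 18.1]
0.17 173 [472.1 496.7 517. ] [-11.8  18.2  28.4]
0.18 61 [480.1 494.8 509.1] [ 3.7 16.  21. ]
0.19 109 [474.1 494.9 515. ] [ 5.6 14.9 19.1]
0.2 124 [473.2 495.2 515.5] [ 4.7 14.7 20.5]
0.21 124 [472.7 494.6 515.6] [ 5.3 14.6 19.4]
0.22 128 [468.4 493.7 516.8] [-4.9 12.8 19.9]
0.23 189 [454.9 485.7 530.8] [-5.5 14.1 23. ]
0.24 197 [451.  483.3 536.5] [-11.5  13.5  24.3]
0.25 207 [444.7 485.1 543.4] [-12.3  18.3  26. ]
```

View pics/c3.png

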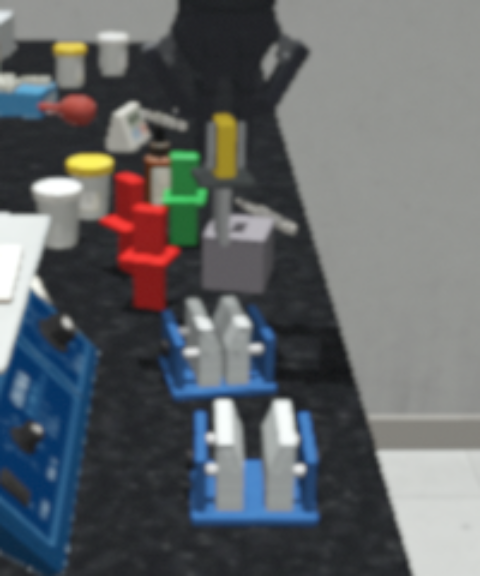

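The blade hangs upright above the firm clamp (crop clamp at about (220,340)), in line with its slot to within 2 mm. Lowering.

Request:
servo_tool([
  [[0,0.001,0,-0.02,0.3],[0,0,0,-0.025,0],[0,0,0,-0.015,0],[0,0,0,-0.008,0],[0,0,0,-0.005,0],[0,0,0,-0.005,0],[0,0,0,-0.004,0],[0,0,0,0,0]],
])

```text
time: 5.15
tool_pos: [0.4976, 0.0012, 0.1193]
tool_rot: [-0.0, 0.647, 0.763, -0.0]
contact_force: [-0.9, -0.7, -0.6]
gripper_width: 0.181
grasp_force: 59.6
```

Request:
servo_tool([
  [[0,0,0,-0.003,0],[0,0,0,-0.003,0],[0,0,0,-0.003,0],[0,0,0,-0.003,0],[0,0,0,-0.003,0],[0,0,0,-0.003,0],[0,0,0,-0.003,0],[0,0,0,0,0]],
])

```text
time: 5.95
tool_pos: [0.4971, 0.0012, 0.0975]
tool_rot: [-0.0, 0.647, 0.763, -0.0]
contact_force: [0.6, -0.0, -2.9]
gripper_width: 0.177
grasp_force: 59.4
```

Request:
servo_tool([
  [[0,0,0,-0.002,0],[0,0,0,-0.002,0],[0,0,0,-0.002,0],[0,0,0,-0.002,0],[0,0,0,0,0],[0,0,0,0,0],[0,0,0,0,0],[0,0,0,0,0]],
])

```text
time: 6.75
tool_pos: [0.4972, 0.0012, 0.0899]
tool_rot: [-0.0, 0.647, 0.763, -0.0]
contact_force: [0.4, -0.1, -2.0]
gripper_width: 0.179
grasp_force: 59.4
```

```bash
python3 - <<'E'
from h import *
f=snap('side')
s=manip.state();print(s['tool_pos'],s['contact_force'],s['gripper_width'])
cv2.imwrite('pics/c4.png',cv2.resize(f['pixels'][130:250,240:350],None,fx=4.5,fy=4.5)[:,:,::-1])
P=cloud(f);z=P[...,2];near=(abs(P[...,0]-.497)<.05)&(abs(P[...,1])<.05)
for a in np.arange(.03,.12,.005):
    k=P[near&(z>a)&(z<a+.005)]
    if len(k): print(round(a,3),len(k),np.round(np.percentile(k[:,0],[2,50,98])*1e3,1),np.round(np.percentile(k[:,1],[2,50,98])*1e3,1))
E
```

```text
[0.49723193 0.00122438 0.08994606] [ 0.41005571 -0.57435089 -2.60213757] 0.18143191538931483
0.03 138 [452.5 502.1 541.2] [-18.7  29.2  43.5]
0.035 136 [453.2 503.2 541.3] [-18.9  27.4  42.4]
0.04 117 [453.4 493.8 538.7] [-24.6  24.6  42.5]
0.045 213 [453.3 495.8 539.4] [-33.6  14.5  42.5]
0.05 85 [466.1 494.  531.4] [-20.6  24.2  38.3]
0.055 90 [470.8 497.  519.8] [-12.3  22.3  36.7]
0.06 35 [471.7 498.5 521.3] [-17.1  20.3  30.2]
0.065 149 [474.1 500.2 519.4] [-16.1  12.8  25.6]
0.07 20 [487.3 496.4 505.8] [ 9.4 14.1 17.2]
0.075 36 [480.6 495.6 509.9] [ 5.9 13.4 16.7]
0.08 43 [476.6 496.6 514. ] [ 4.5 12.7 17.3]
0.085 52 [475.  494.8 517.8] [ 1.3 12.3 16.8]
0.09 54 [475.  497.8 517.7] [ 0.2 12.2 17.7]
0.095 56 [475.  496.  517.7] [-2.7 12.9 17.5]
0.1 54 [475.2 498.9 518. ] [-0.6 11.6 16.5]
0.105 53 [475.5 499.  517.9] [ 1.7 12.2 17.7]
0.11 86 [475.7 494.8 514.4] [-10.8   9.5  17.3]
0.115 45 [465.2 486.9 522.2] [-1.  12.2 18.1]
```

View pics/c4.png

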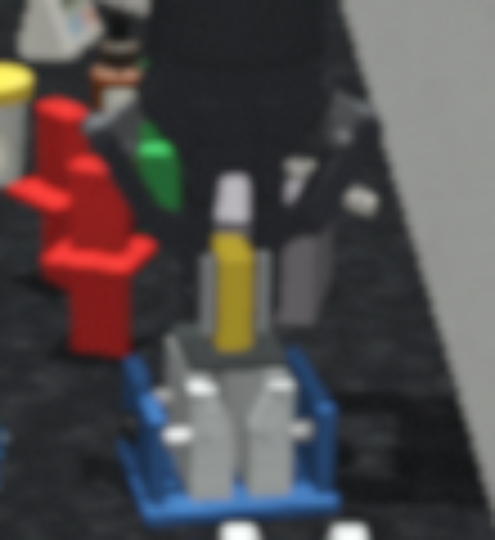

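The blade is in the gap and the flange sits about 2–3 mm above the jaw tops. Pressing gently.

Request:
servo_tool([
  [[0,0,0,-0.001,0],[0,0,0,-0.001,0],[0,0,0,-0.001,0],[0,0,0,0,0],[0,0,0,0,0],[0,0,0,0,0],[0,0,0,0,0],[0,0,0,0,0]],
])

```text
time: 7.6
tool_pos: [0.4976, 0.0012, 0.0874]
tool_rot: [0.0, 0.647, 0.763, 0.0]
contact_force: [0.4, -0.6, 0.6]
gripper_width: 0.177
grasp_force: 59.9
```

Request:
servo_tool([
  [[0,0,0,-0.001,0],[0,0,0,-0.001,0],[0,0,0,0,0],[0,0,0,0,0],[0,0,0,0,0],[0,0,0,0,0],[0,0,0,0,0],[0,0,0,0,0]],
])

```text
time: 8.4
tool_pos: [0.4985, 0.0013, 0.0867]
tool_rot: [0.001, 0.647, 0.763, 0.001]
contact_force: [-0.1, 1.1, 7.4]
gripper_width: 0.181
grasp_force: 60.7
```

The force rose to 7 N, so the flange is seated. Releasing and retreating straight up.

Request:
servo_tool([
  [[30,0,0,0,0],[60,0,0,0,0],[60,0,0,0,0],[60,0,0,0,0],[60,0,0,0.01,0],[60,0,0,0.03,0],[60,0,0,0.04,0],[60,0,0,0.04,0]],
])

```text
time: 9.2
tool_pos: [0.4971, 0.0012, 0.2068]
tool_rot: [-0.0, 0.647, 0.763, -0.0]
contact_force: [1.6, -0.6, -1.1]
gripper_width: 0.599
grasp_force: 0.0
```

```bash
python3 - <<'E'
from h import *
from m import box
f=snap('side')
s=manip.state();print(s['tool_pos'],s['contact_force'],s['gripper_width'])
cv2.imwrite('pics/c5.png',cv2.resize(f['pixels'][130:250,240:350],None,fx=4.5,fy=4.5)[:,:,::-1])
P=cloud(f);z=P[...,2];near=(abs(P[...,0]-.497)<.05)&(abs(P[...,1])<.05)
H,S,V=cv2.split(cv2.cvtColor(f['pixels'],cv2.COLOR_RGB2HSV))
y=near&(H>20)&(H<35)&(S>120)&(z>.06)
box(P,y,'yellow');print(np.nanpercentile(z[y],[1,99]))
E
```

```text
[0.50110935 0.0007746  0.21563868] [3.52244546 0.41063211 5.017415  ] 0.600611333966375
yellow 237 c [497.7   3.2] size [14.8 33.4] ang 9.8 zmed 0.092 med [498.2  12.9]
[0.06745482 0.11097071]
```

View pics/c5.png

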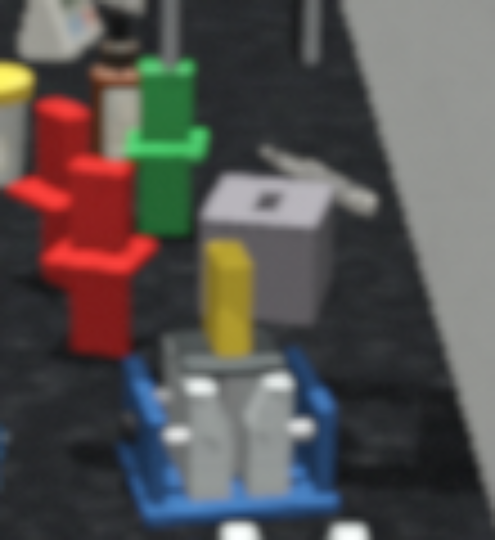

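The handle leans slightly to the left in this view. Measuring the tilt and letting it settle.

Request:
servo_tool([
  [[60,0,0,0,0],[60,0,0,0,0],[60,0,0,0,0],[60,0,0,0,0],[60,0,0,0,0],[60,0,0,0,0],[60,0,0,0,0],[60,0,0,0,0]],
])

```text
time: 10.05
tool_pos: [0.4975, 0.0012, 0.2052]
tool_rot: [-0.0, 0.647, 0.763, -0.0]
contact_force: [0.2, 0.5, -0.2]
gripper_width: 0.601
grasp_force: 0.0
```

```bash
python3 - <<'E'
from h import *
for r in range(2):
    f=snap('side');P=cloud(f);z=P[...,2];near=(abs(P[...,0]-.497)<.05)&(abs(P[...,1])<.05)
    H,S,V=cv2.split(cv2.cvtColor(f['pixels'],cv2.COLOR_RGB2HSV))
    y=near&(H>20)&(H<35)&(S>120)&(z>.06)
    L=[]
    for v in np.unique(np.where(y)[0]):
        q=P[v][y[v]]; q=q[q[:,1]>.006]
        if len(q)>3: L.append([np.median(q[:,2]),(q[:,0].min()+q[:,0].max())/2,np.median(q[:,1])])
    L=np.array(L); L=L[L[:,0]<.102]; 
    for i in (1,2):
        k=np.polyfit(L[:,0],L[:,i],1);print('xy'[i-1],'tilt deg',np.degrees(np.arctan(k[0])),'at z.08',np.polyval(k,.08))
    print('top z',np.percentile(z[y],99))
E
```

```text
x tilt deg 0.20064607412220065 at z.08 0.4957853900157906
y tilt deg 0.03904589714510353 at z.08 0.014197765606751707
top z 0.11083879600888885
x tilt deg 0.14275836334983905 at z.08 0.4959053281097581
y tilt deg 0.7124872333882237 at z.08 0.014310121546934696
top z 0.1109871895036092
```

Upright within 1°. The handle top is at 0.111 m, which puts the origin at 0.060 m: seated and at rest.

```bash
python3 -c "
from plant import manip
print(manip.job_done())"
```

```text
the job is handed in; nothing more can be done
None
```

The feeler stands upright, fully seated and released in the gripping clamp, and the job is handed in; no verdict came back, and step 2 (drag above 1 N) was never directly confirmed by my wrist-force readings.

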